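# Put the condiments away, like with like

## Task

Put the condiments away in the wooden trays, each in a free cell beside its own kind: the two loose spice jars on either side of the spice jar, the honey next to the jam, and the salt mill next to the pepper shaker. Each must stand upright, flat on its tray's floor; leave the things already in the trays, the lemon and the kitchen timer where they are.

Things in the scene. Friction and masses are not known exactly. Their poses are not given: they have to be found in the camera images.
- spice_jar_a: Loose spice jar: slim round glass jar, red lid, 45 mm diameter, 106 mm tall, stands on the worktop. Same shape as the one in the tray. Origin: centre of the underside; z is the axis, up. Grasp anywhere between 60 and 95 mm up.
- spice_jar_b: Second loose spice jar, same shape: slim round glass jar, red lid, 45 mm diameter, 106 mm tall, on the worktop. Origin: centre of the underside; z is the axis, up. Grasp between 60 and 95 mm up.
- honey: Loose honey jar: stout round glass jar, wide black lid, 63 mm diameter, 94 mm tall, about 0.33 kg, on the worktop. Origin: centre of the underside; z is the axis, up. Grasp between 50 and 85 mm up.
- mill: Loose salt mill: turned brown wood, 58 mm greatest diameter, 150 mm tall with a small metal knob on top, on the worktop. Origin: centre of the underside; z is the axis, up. Grasp its rounded head (50 mm wide, from 109 to 139 mm up) about 122 mm up; it does not turn.
- partner_spice: Spice jar (red lid, 45 mm diameter, 106 mm tall) standing loose in the middle cell of a three-cell tray. Origin: centre of the underside; z is the axis, up. Wooden tray: fixed, 94 mm deep, long side along this y axis, floor 8 mm and rim 22 mm above the worktop, dividers 16 mm, cells 82 mm deep and 62 mm wide. Free cells centred 68 mm from this origin, at its +y and -y.
- partner_jam: Jam jar (stout round glass, pale lid, 68 mm wide, 84 mm tall) standing loose in one cell of a two-cell tray. Origin: centre of the underside; z is the axis, up. Wooden tray: fixed, 94 mm deep, long side along this y axis, floor 8 mm and rim 22 mm above the worktop, dividers 16 mm, cells 82 mm deep and 80 mm wide. Free cell centred 86 mm from this origin, at its -y.
- partner_pepper: Pepper shaker (grey and clear, domed top with holes, 44 mm diameter, 90 mm tall) standing loose in one cell of a two-cell tray. Origin: centre of the underside; z is the axis, up. Wooden tray: fixed, 94 mm deep, long side along this y axis, floor 8 mm and rim 22 mm above the worktop, dividers 16 mm, cells 82 mm deep and 80 mm wide. Free cell centred 86 mm from this origin, at its +y.
- timer: Bystander: round kitchen timer, white with red dial, 70 mm diameter, 51 mm tall, loose on the worktop; stays where it is. Origin: centre of the underside; z is the axis, up. 
- lemon_loose: Bystander: lemon, 72x55x56 mm, loose on the worktop; stays where it is. Origin: under its middle.
Things that resemble listed ones, but are neither listed nor needed, are in the scene too. What is shaped like the honey but blue or purple is not meant. Leave any green or orange look-alike of the partner_jam alone.

How it is judged:
By the outcome, as a careful person would: the job done as asked, in the order asked, and still so for the second after the job is handed in, with the robot touching nothing.
It also fails if it takes over 99 s, if anything falls off the work surface, if the arm or the gripper's body presses on something with over 40 N, if the wrist force passes 120 N, or if a joint passes its speed limit or range.

## Robot

A 6-joint arm with a two-finger parallel gripper is mounted at the origin on a cart in front of the work surface, level with it; the furniture and walls round the work are solid. World frame = base frame: x ahead of the robot, y to its left, z up, the work surface at z = 0. Lengths are in m, angles in degrees, forces in N, time in s.
With the tool pointing down it reaches from about 0.425 to 0.95 m from the base axis. Payload 3.5 kg.
Tool frame: the origin (TCP) lies between the finger pads; the fingertips stand 19 mm ahead of it and the grasp point (between the pads) is the TCP (bot.tcp_to_tips is the distance from the TCP to the fingertips, in m); z points along the fingers, y is the line along which they close (so a half turn about z gives the same grasp; the last joint's range is limited). The gripper opens to 85 mm and grips with 20 to 120 N. Pads are 22 mm wide; open, the fingers measure 114 mm over their backs; the gripper's body (76 mm by 85 mm) begins 54 mm behind the grasp point. The pads swing forward as they close: fully open they stand 13 mm farther back than shut.
Start: joints at [-74.771, 16.404, 90.338, -0, 73.258, -8.594], TCP at [0.273, -0.617, 0.25] pointing down, gripper open.
Joint ranges: [-158.93, 158.93], [-51.34, 127.21], [12.03, 142.37], [-87.48, 267.48], [13.55, 161.25], [-162.69, 162.69]. Speed limits (degrees/s): [159.86, 159.86, 180, 180, 180, 180].

## Interface

Orientations are given as a 3x3 rotation matrix whose columns are the frame's x, y, z axes.
In Python, from rig import bot gives the robot as it stands.
- The arm moves only by the tool play_rows, never from a script. Its argument "deltas" is a list of rows, each a list of 3 entries, a list of its own where there are three numbers: the shift along the world's x, y, z in cm, then the turn, a rotation vector about the world's x, y, z in rad, then the opening, from -1 (shut) to 1 (fully open). A call has 1 to 20 rows; each row is the pose to reach, as a shift and turn from the pose commanded when the call began; what a row does not reach only later rows make up. A row lasts 1/12 s, in which the tool goes at most 41.7 mm and 7.16 degrees, less where a joint would pass 70% of its speed; a pose out of reach is approached as far as the arm can. A call with a gripper value outside its range is refused whole. The fingers move at their own pace and stop on an object; "newtons" is the grip in N (left out, the last holds). Time passes only in rows, so rows that repeat a pose let the fingers close. It gives the time, the measured TCP pose, the force, the opening and the grip force at its end, in the units of the state.
- bot.get_obs(): the state, without advancing time (a new reading comes with each control period).
- bot.grab_frame(name): name is "scene" or "top" or "wrist"; returns the picture (420x560x3 uint8, red, green, blue); there is no depth.
- bot.camera_params(name): a dict with "fx", "fy", "cx", "cy" (pixels), "eye" and "attitude" of the camera in the world; the wrist camera has in their place "tool_from_camera" (4x4, takes a point from camera to tool coordinates, whose origin is the TCP and whose axes are the flange's). Camera axes: x right, y down, z forward; pixel columns grow to the right and rows downward; lengths in m; the calibration is good to about 2 mm. The wrist camera is an equidistant fisheye: a pixel r from the principal point sees the ray r / f radians off the axis. A picture is of the moment at which its call begins: read the wrist's pose just before it. camera_params takes no time and is no camera call.
- bot.close_job(): hands the job in; it is judged then, once.
The state is a dict: "clock": time; "joints": joint angles; "joint_velocities": joint speeds; "effort": joint torques, N m; "tool_pos": TCP position; "tcp_rot": TCP orientation; "ft_force": force on the tool from outside, world axes, zero at the start; "ft_torque": the same for the moment, N m; "finger_gap": finger opening in m; "finger_force": force on a finger pad.
Only numpy, scipy, OpenCV 4.12 (cv2) and the standard library are available. Lean on these libraries where they do the work, as an engineer would, in place of code of your own. Each camera call takes 0.05 s, during which the arm holds its last target. There are 200 camera calls.

## Working session

There is one attempt and no reset: what is moved stays moved. The work goes in short steps, Python scripts to look and compute and a tool call to move; the robot and the scene stay as the last step left them, time stands still between calls to the robot, and variables do not carry over. Pictures are saved under pics/ and viewed, at most 14 in all, crops included, and the job is handed in when it is done.

Besides the shell and the picture viewer there is one more tool, called after ">>>" as name([rows], argument=value, ...), one row to a line, values as JSON. play_rows: Moves the arm, as the interface text tells. Its arguments: {"type":"object","properties":{"deltas":{"type":"array"},"newtons":{"type":"number"}},"required":["deltas"]}

```bash
ls; mkdir -p pics
python3 - <<'E'
from rig import bot
import cv2
for n in("scene","top"):
    cv2.imwrite(f"pics/{n}0.png",bot.grab_frame(n)[:,:,::-1]); print(n,bot.camera_params(n))
print(bot.camera_params("wrist")); print(bot.get_obs(), bot.tcp_to_tips)
E
```

```text
pics
scene {'fx': 433.910216580473, 'fy': 433.910216580473, 'cx': 282.9071256457725, 'cy': 203.87336878682987, 'eye': array([-0.20038283,  0.91067501,  0.73961824]), 'attitude': array([[-0.7689222 , -0.34840869,  0.53606906],
       [-0.63922604,  0.40295368, -0.65499496],
       [ 0.01219494, -0.84630947, -0.53255194]])}
top {'fx': 389.2386266481263, 'fy': 389.2386266481263, 'cx': 281.98459843722554, 'cy': 209.30860982696313, 'eye': array([0.40945392, 0.04799485, 1.16915154]), 'attitude': array([[ 0.02378855, -0.9929863 ,  0.11581156],
       [-0.99937862, -0.02060652,  0.02859629],
       [-0.02600925, -0.11641986, -0.99285947]])}
{'fx': 325.19226210127806, 'fy': 325.19226210127806, 'cx': 279.45311612971676, 'cy': 212.9716383800445, 'tool_from_camera': array([[ 1.15937043e-03, -9.56152154e-01, -2.92868083e-01,
         7.51536146e-02],
       [ 9.99999316e-01,  1.15313162e-03,  1.93945173e-04,
        -5.54684767e-04],
       [ 1.52274352e-04, -2.92868107e-01,  9.56152837e-01,
        -1.24030353e-01],
       [ 0.00000000e+00,  0.00000000e+00,  0.00000000e+00,
         1.00000000e+00]])}
{'clock': 0.1, 'joints': array([-7.47713501e+01,  1.64489415e+01,  9.04130740e+01,  8.31729873e-05,
        7.32587356e+01, -8.59564724e+00]), 'joint_velocities': array([-0.01679516, -0.08290561, -0.2241367 , -0.07752817,  0.01109076,
       -0.02639227]), 'effort': array([ 7.11001758e-04, -4.07299805e+01, -2.93699026e+01, -1.02775618e-04,
        3.42037354e-03, -1.03182478e-05]), 'tool_pos': array([ 0.27252391, -0.61694501,  0.24909146]), 'tcp_rot': array([[ 9.14788713e-01,  4.03932303e-01, -5.52239998e-04],
       [ 4.03932557e-01, -9.14786507e-01,  2.03386349e-03],
       [ 3.16361464e-04, -2.08362308e-03, -9.99997779e-01]]), 'ft_force': array([ 0.24223671, -0.32937331,  0.08688499]), 'ft_torque': array([-0.00085248,  0.03789621, -0.00541461]), 'finger_force': 0.0, 'finger_gap': 0.08560938294010423} 0.019
```

View pics/scene0.png

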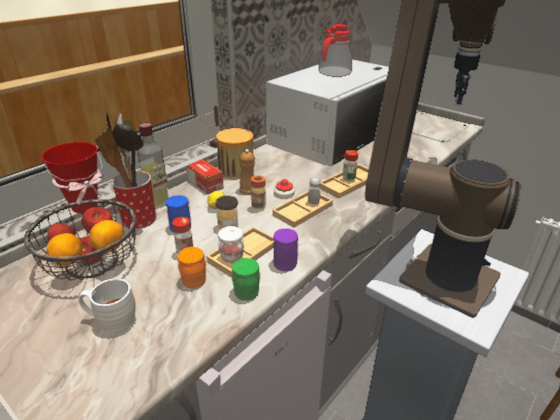

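View pics/top0.png

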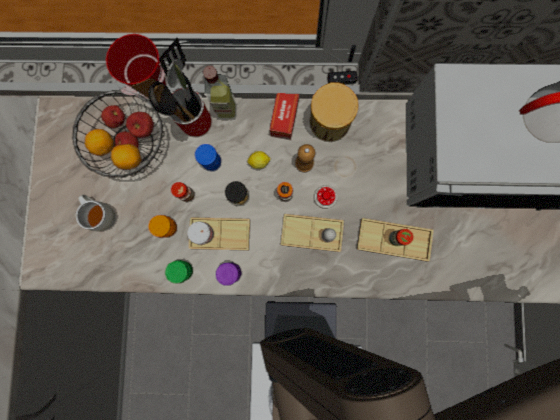

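The scene view shows red-lid jars at (183,238) and (258,192), a black lid at (227,203) and the wooden mill at (247,170). The trays hold jam (231,238), pepper (314,185) and spice (350,165). The top view shows the same things at (180,190), (285,191), (237,192) and (305,155), with partners at (200,233), (330,235) and (403,237). One crop should confirm which is which.

Run:
```python
import cv2,numpy as np
t=cv2.imread("pics/top0.png");s=cv2.imread("pics/scene0.png")
a=cv2.resize(t[135:290,150:440],(800,428),interpolation=3)[:300]
a=cv2.resize(t[140:265,150:440],(696,300),interpolation=cv2.INTER_CUBIC)
b=cv2.resize(s[140:275,150:380],(511,300),interpolation=cv2.INTER_CUBIC)
b=cv2.copyMakeBorder(b,0,0,0,185,cv2.BORDER_CONSTANT)
cv2.imwrite("pics/crop0.png",np.vstack([a,b]))
```

```text
(no output)
```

View pics/crop0.png

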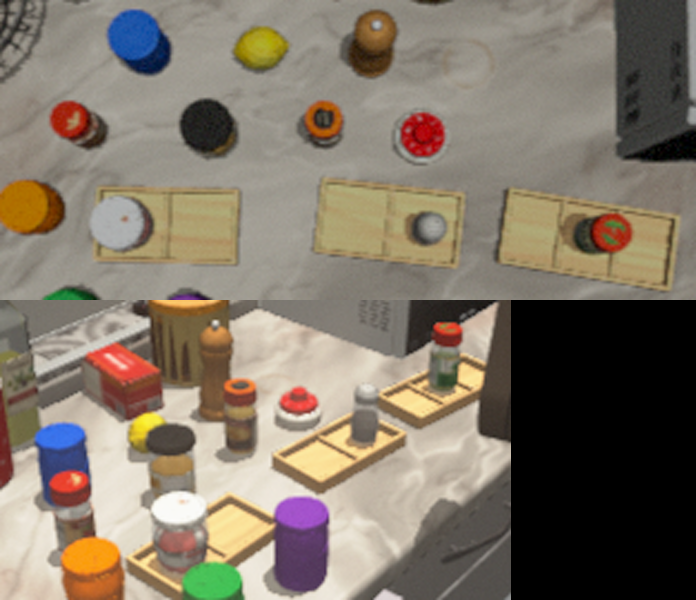

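Both slim red-lidded jars away from the trays, at top (180,190) and (285,191), are the loose spice jars. The honey is the black-lidded jar at (237,192), since the blue and purple ones are excluded. The mill is at (305,155) and the jam is the white-lidded jar at (200,233). Next I'll measure by colour masks in both views.

```bash
cat > h.py <<'E'
import cv2,numpy as np
from rig import bot
def P(n): c=bot.camera_params(n); return c
def ray(n,uv):
    c=P(n); d=np.array([(uv[0]-c["cx"])/c["fx"],(uv[1]-c["cy"])/c["fy"],1.]); d=c["attitude"]@d
    return c["eye"],d/np.linalg.norm(d)
def tri(rays):
    A=sum(np.eye(3)-np.outer(d,d) for _,d in rays); b=sum((np.eye(3)-np.outer(d,d))@e for e,d in rays)
    p=np.linalg.solve(A,b); return p,[1e3*np.linalg.norm(np.cross(p-e,d)) for e,d in rays]
def plane(r,z): e,d=r; return e+d*(z-e[2])/d[2]
def blob(im,box,f):
    x0,x1,y0,y1=box; hsv=cv2.cvtColor(im,cv2.COLOR_BGR2HSV)[y0:y1,x0:x1].astype(int)
    m=f(*cv2.split(hsv.astype(np.int32))).astype(np.uint8)
    n,l,s,c=cv2.connectedComponentsWithStats(m); k=1+np.argmax(s[1:,4]); pts=cv2.findNonZero((l==k).astype(np.uint8))
    h=cv2.convexHull(pts)+np.array([[x0,y0]]); M=cv2.moments(h)
    return np.array([M["m10"]/M["m00"],M["m01"]/M["m00"]]),h,s[k,4]
E
python3 - <<'E'
from h import *
T=cv2.imread("pics/top0.png");S=cv2.imread("pics/scene0.png")
red=lambda h,s,v:((h<14)|(h>170))&(s>150)&(v>90)
blk=lambda h,s,v:(v<55)
wht=lambda h,s,v:(s<40)&(v>140)
wood=lambda h,s,v:(h>12)&(h<30)&(s>65)&(v>110)
O={"a":(red,(168,192,178,202),(170,195,215,234)),"b":(red,(274,296,180,198),(248,270,174,188)),
"honey":(blk,(222,250,176,208),(212,242,194,212)),"partner":(red,(392,415,226,246),(342,360,148,160)),
"jam":(wht,(186,214,220,246),(215,246,225,246))}
for k,(f,a,b) in O.items():
    u,_,n1=blob(T,a,f); w,_,n2=blob(S,b,f); p,r=tri([ray("top",u),ray("scene",w)]); print(k,u.round(1),n1,w.round(1),n2,p.round(4),np.round(r,1))
for k,a,b in [("jamtray",(186,256,214,254),(205,285,225,275)),("peptray",(278,346,212,254),(270,335,190,228)),("sptray",(354,436,214,266),(318,372,165,196))]:
    for nm,im,bx in(("top",T,a),("scene",S,b)):
        try:
            m,h,n=blob(im,bx,wood); 
            pts=np.array([plane(ray(nm,q[0]),.018)[:2] for q in h.astype(float)],np.float32)
            (c,sz,an)=cv2.minAreaRect(pts); print(k,nm,n,np.round(c,4),np.round(sz,4),round(an,2))
        except Exception as e: print(k,nm,e)
E
```

```text
a [178.6 189.2] 167 [180.8 223.7] 161 [0.5836 0.3688 0.0991] [1.7 1.7]
b [282.9 187.9] 29 [257.4 178.9] 67 [0.5899 0.0749 0.1062] [4.1 4.1]Traceback (most recent call last):
  File "<stdin>", line 11, in <module>
  File "h.py", line 14, in blob
    n,l,s,c=cv2.connectedComponentsWithStats(m); k=1+np.argmax(s[1:,4]); pts=cv2.findNonZero((l==k).astype(np.uint8))
                                                     ~~~~~~~~~^^^^^^^^^
    return _wrapfunc(a, 'argmax', axis=axis, out=out, **kwds)
    return bound(*args, **kwds)
ValueError: attempt to get argmax of an empty sequence
```

Run:
```python
from h import *
T=cv2.imread("pics/top0.png");S=cv2.imread("pics/scene0.png")
ht=cv2.cvtColor(T,cv2.COLOR_BGR2HSV);hs=cv2.cvtColor(S,cv2.COLOR_BGR2HSV)
for n,h,q in [("b lid",ht,(285,191)),("b rim",ht,(278,190)),("honey",ht,(237,190)),("jam",ht,(200,232)),("wood",ht,(235,235)),("wood2",ht,(375,237)),("count",ht,(255,215)),("mill",ht,(306,151)),("knob",ht,(306,150)),
 ("honey s",hs,(227,202)),("b s",hs,(258,180)),("jam s",hs,(231,236)),("mill s",hs,(247,158)),("wood s",hs,(258,246)),("wood s",hs,(295,208)),("count s",hs,(275,225))]: print(n,h[q[1]-1:q[1]+2,q[0]-1:q[0]+2].reshape(-1,3).mean(0).round())
print(ht[190,272:300].tolist())
```

```text
b lid [23. 56. 61.]
b rim [ 13. 212. 161.]
honey [40. 40. 31.]
jam [ 35.  21. 171.]
wood [ 24.  87. 175.]
wood2 [ 26.  81. 175.]
count [ 20.  22. 161.]
mill [ 46.  30. 144.]
knob [ 55.   8. 158.]
honey s [15. 49. 77.]
b s [ 11. 145. 173.]
jam s [ 29.   3. 250.]
mill s [ 15. 156. 174.]
wood s [ 21. 106. 247.]
wood s [ 22. 100. 251.]
count s [ 18.  19. 237.]
[[24, 25, 145], [21, 25, 142], [25, 24, 119], [18, 33, 93], [12, 59, 86], [11, 172, 145], [14, 222, 172], [15, 249, 168], [10, 195, 131], [8, 143, 57], [21, 54, 61], [20, 55, 69], [27, 54, 52], [26, 50, 82], [24, 48, 85], [20, 33, 46], [6, 142, 77], [13, 222, 146], [15, 240, 174], [14, 215, 171], [10, 165, 136], [11, 34, 129], [25, 19, 148], [19, 27, 152], [24, 24, 150], [21, 27, 151], [17, 24, 151], [19, 24, 150]]
```

```bash
cat > m.py <<'E'
from h import *
T=cv2.imread("pics/top0.png");S=cv2.imread("pics/scene0.png")
red=lambda h,s,v:((h<14)|(h>170))&(s>150)&(v>90)
ora=lambda h,s,v:(h<18)&(s>125)&(v>50)
blk=lambda h,s,v:(v<70)
blks=lambda h,s,v:(v<105)&(s<110)
wht=lambda h,s,v:(s<40)&(v>164)
whts=lambda h,s,v:(s<14)
wood=lambda h,s,v:(h>12)&(h<32)&(s>52)&(v>90)
knob=lambda h,s,v:(s<70)&(v>100)
O={"a":(red,(168,192,178,202),red,(170,195,215,234)),"b":(ora,(270,300,180,200),ora,(248,270,174,186)),
"honey":(blk,(220,252,174,210),blks,(212,242,192,213)),"partner":(red,(392,415,226,246),red,(340,362,146,163)),
"jam":(wht,(184,216,218,248),whts,(215,246,225,246)),
"mill":(lambda h,s,v:(s>110)&(h<25)&(v>80),(294,318,140,160),lambda h,s,v:(s>90)&(h<25)&(v>80),(238,256,151,166))}
for k,(f,a,g,b) in O.items():
    u,_,n1=blob(T,a,f); w,hh,n2=blob(S,b,g); p,r=tri([ray("top",u),ray("scene",w)]); print(k,u.round(1),n1,w.round(1),n2,cv2.boundingRect(_),cv2.boundingRect(hh),p.round(4),np.round(r,1))
for k,a,b in [("jamtray",(184,256,212,256),(205,285,225,275)),("peptray",(276,348,210,256),(270,335,190,228)),("sptray",(352,438,212,268),(318,372,165,196))]:
    m,h,n=blob(T,a,wood); m2,h2,n=blob(S,b,wood)
    for z in (.011,):
        pts=np.array([plane(ray("top",q[0]),z)[:2] for q in h.astype(float)],np.float32)
        (c,sz,an)=cv2.minAreaRect(pts); print(k,np.round(c,4),np.round(sz,4),round(an,2))
    q4=cv2.boxPoints(cv2.minAreaRect(h)); q2=cv2.approxPolyDP(h2,4,True)[:,0]
    print("  top",q4.round(1).tolist(),"scene",q2.tolist())
E
python3 m.py
```

```text
a [178.6 189.2] 167 [180.8 223.7] 161 (171, 182, 16, 15) (172, 217, 18, 15) [0.5836 0.3688 0.0991] [1.7 1.7]
b [284.4 189.6] 162 [256.1 180.5] 141 (277, 182, 16, 16) (248, 175, 17, 11) [0.5902 0.0736 0.0992] [0.6 0.6]
honey [235.7 192.3] 375 [226.2 202.7] 249 (225, 182, 23, 22) (216, 196, 22, 14) [0.5805 0.2103 0.0887] [0.8 0.8]
partner [404.5 236.4] 170 [350.9 154.8] 112 (397, 229, 16, 16) (345, 150, 13, 11) [ 0.4648 -0.2563  0.1051] [2. 2.]
jam [197.8 232.1] 330 [230.2 233. ] 249 (188, 222, 21, 21) (219, 226, 23, 15) [0.4646 0.3099 0.0935] [2.3 2.3]
mill [306.1 152.2] 196 [245.7 158.1] 232 (298, 145, 17, 15) (238, 151, 17, 15) [0.691  0.015  0.1203] [0.8 0.8]
jamtray [0.4687 0.2689] [0.1821 0.0956] 89.67
  top [[187.8000030517578, 248.5], [188.60000610351562, 216.39999389648438], [249.5, 218.10000610351562], [248.60000610351562, 250.10000610351562]] scene [[272, 236], [272, 247], [262, 255], [242, 257], [244, 231], [253, 226]]
peptray [ 0.4778 -0.0093] [0.1814 0.0965] 84.83
  top [[279.79998779296875, 245.10000610351562], [283.3999938964844, 212.8000030517578], [344.3999938964844, 219.60000610351562], [340.79998779296875, 251.89999389648438]] scene [[332, 199], [330, 206], [295, 226], [273, 215], [273, 208], [308, 190]]
sptray [ 0.4636 -0.2546] [0.214  0.0984] 81.85
  top [[356.29998779296875, 250.1999969482422], [361.3999938964844, 217.10000610351562], [434.3999938964844, 228.5], [429.29998779296875, 261.5]] scene [[369, 168], [365, 184], [344, 195], [320, 188], [321, 180], [344, 165]]
```

Measured sizes match the text: trays 0.18 and 0.21 m long, lid mid-heights 0.09–0.10 m, and every target is within reach. I'm swinging over to jar a, keeping clear of the microwave.

>>> play_rows([
  [[8.35, 18.35, 0], [0, 0, 1.01], 1],
  [[8.35, 18.35, 0], [0, 0, 1.01], 1],
  [[8.35, 18.35, 0], [0, 0, 1.01], 1],
  [[8.35, 18.35, 0], [0, 0, 1.01], 1],
  [[16.7, 36.7, 0], [0, 0, 1.01], 1],
  [[16.7, 36.7, 0], [0, 0, 1.01], 1],
  [[16.7, 36.7, 0], [0, 0, 1.01], 1],
  [[16.7, 36.7, 0], [0, 0, 1.01], 1],
  [[16.7, 36.7, 0], [0, 0, 1.01], 1],
  [[16.7, 36.7, 0], [0, 0, 1.01], 1],
  [[27.7, 66.7, 0], [0, 0, 1.01], 1],
  [[27.7, 66.7, 0], [0, 0, 1.01], 1],
  [[27.7, 66.7, 0], [0, 0, 1.01], 1],
  [[27.7, 66.7, 0], [0, 0, 1.01], 1],
  [[27.7, 66.7, 0], [0, 0, 1.01], 1],
  [[27.7, 66.7, 0], [0, 0, 1.01], 1],
  [[27.7, 66.7, 0], [0, 0, 1.01], 1],
  [[27.7, 66.7, 0], [0, 0, 1.01], 1],
  [[27.7, 66.7, 0], [0, 0, 1.01], 1],
])

```text
clock: 1.68
tool_pos: [0.5502, 0.0541, 0.2498]
tcp_rot: [[0.139, 0.99, -0.0], [0.99, -0.139, 0.002], [0.002, -0.001, -1.0]]
ft_force: [0.0, -1.0, -0.8]
finger_gap: 0.0853
finger_force: 0.0
```

```bash
cat > w.py <<'E'
import sys
from h import *
o=bot.get_obs(); np.savez("pics/"+sys.argv[1]+".npz",p=o["tool_pos"],R=o["tcp_rot"]); cv2.imwrite("pics/"+sys.argv[1]+".png",bot.grab_frame("wrist")[:,:,::-1])
R=o["tcp_rot"]; print(o["clock"],o["tool_pos"].round(4),np.degrees(np.arctan2(R[1,1],R[0,1])).round(2),R[:,2].round(3),o["finger_gap"].round(4))
E
cat >> h.py <<'E'
def wray(name,uv):
    z=np.load("pics/"+name+".npz"); c=bot.camera_params("wrist"); X=c["tool_from_camera"]
    q=np.array([(uv[0]-c["cx"])/c["fx"],(uv[1]-c["cy"])/c["fy"]]); t=np.linalg.norm(q); d=np.r_[np.sin(t)*q/t,np.cos(t)]
    return z["p"]+z["R"]@X[:3,3], z["R"]@X[:3,:3]@d
E
python3 w.py w0
python3 - <<'E'
from h import *
for t,s in [((283.4,212.8),(273,208)),((279.8,245.1),(295,226)),((344.4,219.6),(308,190)),((340.8,251.9),(332,199))]:
    p,r=tri([ray("top",t),ray("scene",s)]);print(p.round(4),np.round(r,1))
E
```

```text
[0.5289 0.0738 0.0267] [4.4 4.4]
[0.4346 0.0832 0.0079] [3.7 3.7]
[ 0.5194 -0.1031  0.0147] [2.7 2.7]
[ 0.4215 -0.0936  0.0237] [0.2 0.2]Traceback (most recent call last):
  File "w.py", line 4, in <module>
    R=o["tcp_rot"]; print(o["clock"],o["tool_pos"].round(4),np.degrees(np.arctan2(R[1,1],R[0,1])).round(2),R[:,2].round(3),o["finger_gap"].round(4))
                                                                                                                           ^^^^^^^^^^^^^^^^^^^^^
AttributeError: 'float' object has no attribute 'round'
```

View pics/w0.png

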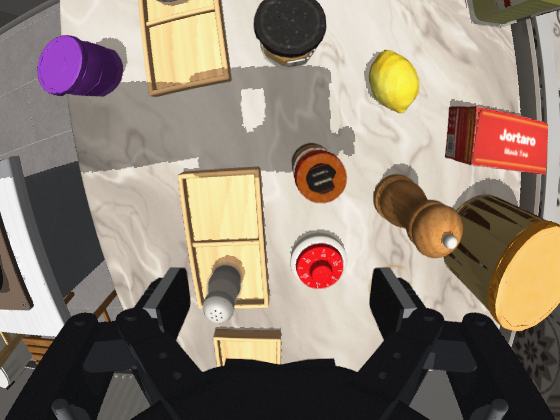

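The wrist view shows b at (320,175), the mill knob at (450,241), the honey lid at (290,25), the timer at (320,260) and the pepper tray at (180–269,167–310). I'll move on to a and triangulate from there.

>>> play_rows([
  [[3.4, 32.0, 0], [0, 0, 0], 1],
  [[3.4, 32.0, 0], [0, 0, 0], 1],
  [[3.4, 32.0, 0], [0, 0, 0], 1],
  [[3.4, 32.0, 0], [0, 0, 0], 1],
  [[3.4, 32.0, 0], [0, 0, 0], 1],
  [[3.4, 32.0, 0], [0, 0, 0], 1],
  [[3.4, 32.0, 0], [0, 0, 0], 1],
  [[3.4, 32.0, 0], [0, 0, 0], 1],
  [[3.4, 32.0, 0], [0, 0, 0], 1],
  [[3.4, 32.0, 0], [0, 0, 0], 1],
])

```text
clock: 2.57
tool_pos: [0.5835, 0.3696, 0.2493]
tcp_rot: [[0.143, 0.99, -0.001], [0.99, -0.143, -0.001], [-0.002, -0.001, -1.0]]
ft_force: [-0.1, -0.7, -0.4]
finger_gap: 0.0856
finger_force: 0.0
```

```bash
sed -i 's/o\["finger_gap"\].round(4)/o["finger_gap"]/' w.py; python3 w.py w1
```

```text
2.5667 [0.5835 0.3696 0.2493] -8.23 [-0.001 -0.001 -1.   ] 0.08559914741202398
```

View pics/w1.png

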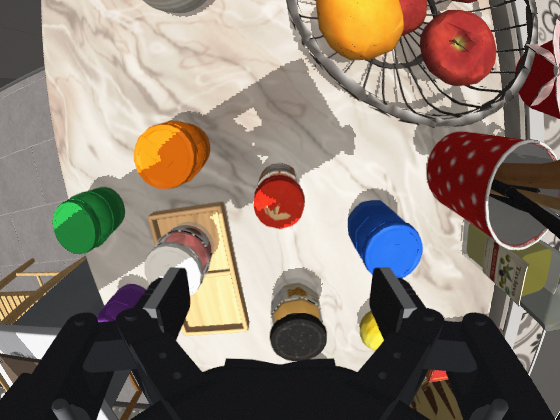

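The wrist view shows a's red lid at (279,201), the honey lid at (299,340), and the jam tray's free cell between (190–245,270–335). Next I'll combine all the views.

```bash
cat > m2.py <<'E'
from h import *
W0=cv2.imread("pics/w0.png");W1=cv2.imread("pics/w1.png")
red=lambda h,s,v:((h<12)|(h>170))&(s>150)&(v>90)
ora=lambda h,s,v:(h<14)&(s>165)&(v>60)
blk=lambda h,s,v:(v<90)
def c(im,b,f): u,h,n=blob(im,b,f); print("   ",u.round(1),n,cv2.boundingRect(h)); return u
def rep(n,rs): p,r=tri(rs); print(n,p.round(4),np.round(r,1))
rep("a",[ray("top",(178.6,189.2)),ray("scene",(180.8,223.7)),wray("w1",c(W1,(250,310,172,232),red))])
rep("b",[ray("top",(284.4,189.6)),ray("scene",(256.1,180.5)),wray("w0",c(W0,(285,352,138,205),ora))])
rep("honey",[ray("top",(235.7,192.3)),ray("scene",(226.2,202.7)),wray("w1",c(W1,(265,333,310,362),blk)),wray("w0",c(W0,(245,335,0,60),blk))])
rep("knob",[ray("top",(307,150)),wray("w0",(450,241)),ray("scene",(246,151.5))])
# outer rim corners
wood=lambda h,s,v:(h>12)&(h<32)&(s>60)&(v>90)
for n,z,cs in [("w0",.022,[(180,174),(260,167),(269,304),(189,312)]),("w1",.022,[(150,211),(229,203),(248,327)])]:
    for q in cs: print(n,q,plane(wray(n,q),z)[:2].round(4))
E
python3 m2.py
```

```text
[278.6 201.4] 1871 (254, 174, 50, 55)
a [0.5834 0.3699 0.0988] [1.7 2.2 1.6]
    [319.8 175.9] 1396 (294, 150, 52, 52)
b [0.5892 0.0741 0.0997] [0.8 0.9 1.1]
    [300.5 338.4] 2261 (270, 313, 63, 49)
    [289.6  26.4] 3479 (254, 0, 72, 58)
honey [0.5819 0.2095 0.087 ] [1.6 1.1 2.3 1.4]
knob [0.6907 0.0136 0.1427] [1.  0.8 1.4]
w0 (180, 174) [0.4407 0.0837]
w0 (260, 167) [0.532  0.0775]
w0 (269, 304) [ 0.5159 -0.0957]
w0 (189, 312) [ 0.4075 -0.0974]
w1 (150, 211) [0.4264 0.3617]
w1 (229, 203) [0.5241 0.3572]
w1 (248, 327) [0.5147 0.1858]
```

>>> play_rows([
  [[0, 0, -17], [0, 0, 0], 1],
  [[0, 0, -17], [0, 0, 0], 1],
  [[0, 0, -17], [0, 0, 0], 1],
  [[0, 0, -17], [0, 0, 0], 1],
  [[0, 0, -17], [0, 0, 0], 1],
  [[0, 0, -17], [0, 0, 0], 1],
  [[0, 0, -17], [0, 0, 0], -1],
  [[0, 0, -17], [0, 0, 0], -1],
  [[0, 0, -17], [0, 0, 0], -1],
  [[0, 0, -17], [0, 0, 0], -1],
  [[0, 0, -17], [0, 0, 0], -1],
  [[0, 0, -17], [0, 0, 0], -1],
  [[0, 0, -17], [0, 0, 0], -1],
  [[0, 0, -17], [0, 0, 0], -1],
], newtons=40)

```text
clock: 3.78
tool_pos: [0.5853, 0.3706, 0.0845]
tcp_rot: [[0.144, 0.99, 0.005], [0.99, -0.144, 0.002], [0.003, 0.004, -1.0]]
ft_force: [-1.4, -0.6, 5.8]
finger_gap: 0.044
finger_force: 39.7
```

>>> play_rows([
  [[0, 0, 4], [0, 0, 0], -1],
  [[0, 0, 8], [0, 0, 0], -1],
  [[0, 0, 11], [0, 0, 0], -1],
  [[0, -1, 14], [0, 0, 0], -1],
  [[-1, -5, 15], [0, 0, 0], -1],
  [[-2, -9, 15], [0, 0, 0], -1],
  [[-3, -13, 15], [0, 0, 0], -1],
  [[-3, -17, 15], [0, 0, 0], -1],
  [[-4, -21, 15], [0, 0, 0], -1],
  [[-5, -25, 15], [0, 0, 0], -1],
  [[-6, -29, 15], [0, 0, 0], -1],
  [[-7, -33, 15], [0, 0, 0], -1],
  [[-8, -37, 15], [0, 0, 0], -1],
  [[-8, -41, 15], [0, 0, 0], -1],
  [[-9, -45, 15], [0, 0, 0], -1],
  [[-10, -49, 15], [0, 0, 0], -1],
  [[-10.5, -52.5, 15], [0, 0, 0], -1],
  [[-11, -55, 15], [0, 0, 0], -1],
  [[-11, -55.7, 15], [0, 0, 0], -1],
  [[-11, -55.7, 15], [0, 0, 0], -1],
])

```text
clock: 5.45
tool_pos: [0.4737, -0.1892, 0.2315]
tcp_rot: [[0.148, 0.989, 0.002], [0.989, -0.148, -0.001], [-0.001, 0.002, -1.0]]
ft_force: [-0.6, 0.8, -1.8]
finger_gap: 0.0438
finger_force: 41.0
```

```bash
python3 w.py w2
```

```text
5.45 [ 0.4737 -0.1892  0.2315] -8.49 [ 0.002 -0.001 -1.   ] 0.04375112426297103
```

View pics/w2.png

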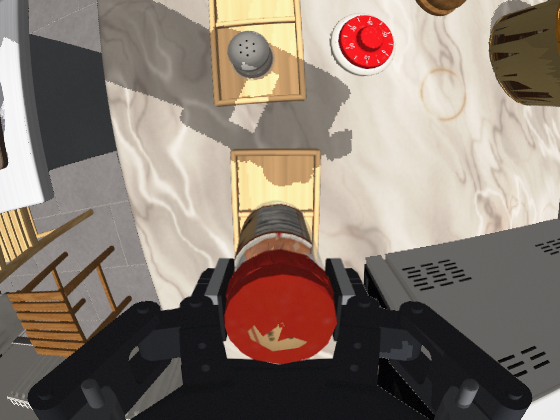

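Run:
```python
from h import *
a=[plane(wray("w2",q),.022)[:2] for q in [(232,151),(320,149.5)]]
b=[plane(wray("w2",q),.022)[:2] for q in [(215,103),(303,98.5)]]
print(a,b,(a[0]+a[1])/2,np.linalg.norm(a[1]-a[0]),np.linalg.norm(b[1]-b[0]))
d=a[1]-a[0];print(np.degrees(np.arctan2(d[1],d[0])))
n=np.array([d[1],-d[0]])/np.linalg.norm(d); m=(a[0]+a[1])/2
print("cell+",m+.037*n,"partner",m+.105*n,"cell-",m+.173*n)
```

```text
[array([ 0.43167324, -0.14249615]), array([ 0.52163325, -0.15438358])] [array([ 0.42250914, -0.09022387]), array([ 0.51146251, -0.09999122])] [ 0.47665325 -0.14843986] 0.09074202004427764 0.08948800732355457
-7.527526027204611
cell+ [ 0.47180615 -0.185121  ] partner [ 0.46289798 -0.25253498] cell- [ 0.45398982 -0.31994896]
```

>>> play_rows([
  [[0, 0.1, -4], [0, 0, 0], -1],
  [[0, 0.1, -8], [0, 0, 0], -1],
  [[0, 0.1, -11], [0, 0, 0], -1],
  [[0, 0.1, -12.5], [0, 0, 0], -1],
  [[0, 0.1, -13.3], [0, 0, 0], -1],
  [[0, 0.1, -13.8], [0, 0, 0], -1],
  [[0, 0.1, -13.8], [0, 0, 0], -1],
  [[0, 0.1, -13.8], [0, 0, 0], -1],
])

```text
clock: 6.17
tool_pos: [0.4751, -0.1863, 0.0939]
tcp_rot: [[0.143, 0.99, 0.003], [0.99, -0.143, -0.002], [-0.001, 0.003, -1.0]]
ft_force: [-1.0, 0.7, -0.3]
finger_gap: 0.0438
finger_force: 41.1
```

>>> play_rows([
  [[0, 0, -0.2], [0, 0, 0], -1],
  [[0, 0, -0.2], [0, 0, 0], -1],
  [[0, 0, -0.2], [0, 0, 0], 0.6],
  [[0, 0, -0.2], [0, 0, 0], 1],
  [[0, 0, -0.2], [0, 0, 0], 1],
  [[0, 0, -0.2], [0, 0, 0], 1],
  [[0, 0, -0.2], [0, 0, 0], 1],
  [[0, 0, 4], [0, 0, 0], 1],
  [[0, 0, 8], [0, 0, 0], 1],
  [[0, 0, 12], [0, 0, 0], 1],
  [[0, 0, 15], [0, 0, 0], 1],
  [[1, 4, 15], [0, 0, 0], 1],
  [[2, 8, 15], [0, 0, 0], 1],
  [[4, 12, 15], [0, 0, 0], 1],
  [[6, 16, 15], [0, 0, 0], 1],
  [[8, 20, 15], [0, 0, 0], 1],
  [[10, 23.5, 15], [0, 0, 0], 1],
  [[11.6, 26.1, 15], [0, 0, 0], 1],
  [[11.6, 26.1, 15], [0, 0, 0], 1],
  [[11.6, 26.1, 15], [0, 0, 0], 1],
])

```text
clock: 7.83
tool_pos: [0.5899, 0.0762, 0.2416]
tcp_rot: [[0.141, 0.99, -0.001], [0.99, -0.141, -0.0], [-0.0, -0.001, -1.0]]
ft_force: [0.4, 0.3, -0.8]
finger_gap: 0.0855
finger_force: 0.0
```

```bash
python3 w.py w3
python3 - <<'E'
from h import *
for n in("top","scene"): cv2.imwrite(f"pics/{n}1.png",bot.grab_frame(n)[:,:,::-1])
T=cv2.imread("pics/top1.png");S=cv2.imread("pics/scene1.png")
a=cv2.resize(T[180:280,320:450],(520,400),interpolation=2);b=cv2.resize(S[130:230,290:360],(280,400),interpolation=2)
cv2.imwrite("pics/c1.png",np.hstack([a,b]))
E
```

```text
7.8333 [0.5899 0.0762 0.2416] -8.11 [-0.001 -0.    -1.   ] 0.08548168830409741
```

View pics/c1.png

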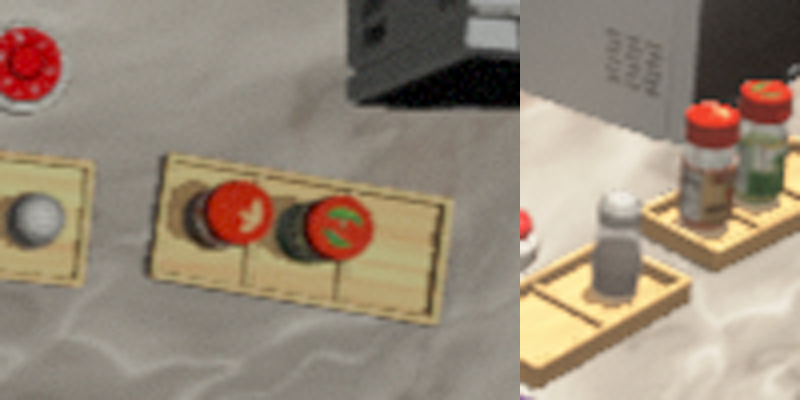

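Jar a stands upright in the left cell, lid at crop (238,212). Next is jar b.

>>> play_rows([
  [[0, 0, -4], [0, 0, 0], 1],
  [[0, 0, -8], [0, 0, 0], 1],
  [[0, 0, -12], [0, 0, 0], 1],
  [[0, 0, -16], [0, 0, 0], 1],
  [[0, 0, -16], [0, 0, 0], 1],
  [[0, 0, -16], [0, 0, 0], 1],
  [[0, 0, -16], [0, 0, 0], -1],
  [[0, 0, -16], [0, 0, 0], -1],
  [[0, 0, -16], [0, 0, 0], -1],
  [[0, 0, -16], [0, 0, 0], -1],
  [[0, 0, -16], [0, 0, 0], -1],
  [[0, 0, -16], [0, 0, 0], -1],
  [[0, 0, -16], [0, 0, 0], -1],
  [[0, 0, -16], [0, 0, 0], -1],
])

```text
clock: 9.15
tool_pos: [0.5912, 0.0746, 0.0858]
tcp_rot: [[0.144, 0.99, 0.004], [0.99, -0.144, -0.0], [0.0, 0.004, -1.0]]
ft_force: [-1.9, 0.4, 6.0]
finger_gap: 0.0437
finger_force: 39.9
```

>>> play_rows([
  [[0, 0, 4], [0, 0, 0], -1],
  [[0, 0, 8], [0, 0, 0], -1],
  [[0, 0, 12], [0, 0, 0], -1],
  [[0, 0, 15.5], [0, 0, 0], -1],
  [[-2, -3.4, 15.5], [0, 0, 0], -1],
  [[-4, -6.8, 15.5], [0, 0, 0], -1],
  [[-6, -10.2, 15.5], [0, 0, 0], -1],
  [[-8, -13.6, 15.5], [0, 0, 0], -1],
  [[-10, -17, 15.5], [0, 0, 0], -1],
  [[-12, -20.4, 15.5], [0, 0, 0], -1],
  [[-13.6, -24, 15.5], [0, 0, 0], -1],
  [[-13.6, -28, 15.5], [0, 0, 0], -1],
  [[-13.6, -32, 15.5], [0, 0, 0], -1],
  [[-13.6, -36, 15.5], [0, 0, 0], -1],
  [[-13.6, -39, 15.5], [0, 0, 0], -1],
  [[-13.6, -39.5, 15.5], [0, 0, 0], -1],
  [[-13.6, -39.5, 15.5], [0, 0, 0], -1],
  [[-13.6, -39.5, 15.5], [0, 0, 0], -1],
])

```text
clock: 10.65
tool_pos: [0.4536, -0.32, 0.2377]
tcp_rot: [[0.145, 0.989, 0.0], [0.989, -0.145, 0.0], [0.0, 0.0, -1.0]]
ft_force: [-0.5, 0.6, -2.4]
finger_gap: 0.0438
finger_force: 41.5
```

```bash
python3 w.py w4
python3 - <<'E'
from h import *
cv2.imwrite("pics/top2.png",bot.grab_frame("top")[:,:,::-1])
b=cv2.imread("pics/w4.png");T=cv2.imread("pics/top2.png")
a=cv2.resize(T[130:290,310:510],(500,400))
cv2.imwrite("pics/c2.png",np.hstack([a,b[20:420,130:430]]))
E
```

```text
10.65 [ 0.4536 -0.32    0.2377] -8.33 [ 0.  0. -1.] 0.04375899682148155
```

View pics/c2.png

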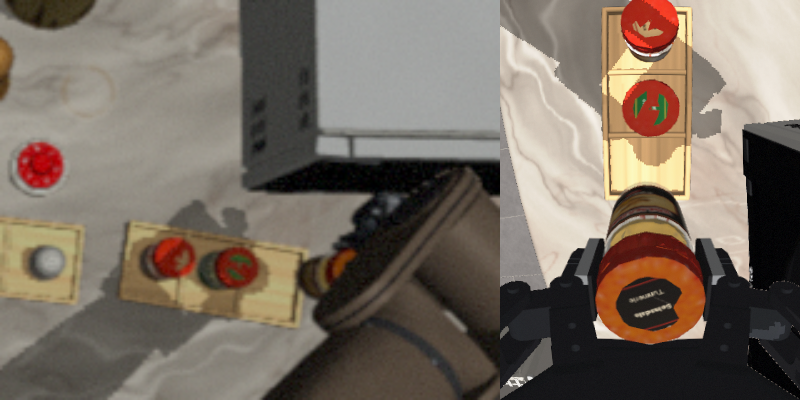

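Jar b hangs above the right cell, with the tray's near end at crop (648,197) and the microwave clear of the fingers. I'm lowering it now.

>>> play_rows([
  [[0, 0, -4], [0, 0, 0], -1],
  [[0, 0, -8], [0, 0, 0], -1],
  [[0, 0, -11.5], [0, 0, 0], -1],
  [[0, 0, -13.3], [0, 0, 0], -1],
  [[0, 0, -14.1], [0, 0, 0], -1],
  [[0, 0, -14.5], [0, 0, 0], -1],
  [[0, 0, -14.5], [0, 0, 0], -1],
  [[0, 0, -14.5], [0, 0, 0], -1],
  [[0, 0, -14.5], [0, 0, 0], 0.6],
  [[0, 0, -14.5], [0, 0, 0], 1],
  [[0, 0, -14.5], [0, 0, 0], 1],
  [[0, 0, -14.5], [0, 0, 0], 1],
  [[0, 0, -14.5], [0, 0, 0], 1],
  [[0, 0, -10], [0, 0, 0], 1],
  [[0, 0, -6], [0, 0, 0], 1],
  [[0, 0, -2], [0, 0, 0], 1],
  [[0, 0, 1], [0, 0, 0], 1],
  [[0, 4, 1], [0, 0, 0], 1],
])

```text
clock: 12.25
tool_pos: [0.4567, -0.2873, 0.257]
tcp_rot: [[0.15, 0.989, 0.013], [0.989, -0.149, -0.014], [-0.012, 0.014, -1.0]]
ft_force: [1.2, 0.3, 1.2]
finger_gap: 0.0857
finger_force: 0.0
```

>>> play_rows([
  [[0, 4, 0], [0, 0, 0.06], 1],
  [[0, 8, 0], [0, 0, 0.13], 1],
  [[0.5, 12, 0], [0, 0, 0.13], 1],
  [[1.5, 16, 0], [0, 0, 0.13], 1],
  [[2.5, 20, 0], [0, 0, 0.13], 1],
  [[4, 24, 0], [0, 0, 0.13], 1],
  [[5, 28, 0], [0, 0, 0.13], 1],
  [[6.5, 31.8, 0], [0, 0, 0.13], 1],
  [[8, 35.6, 0], [0, 0, 0.13], 1],
  [[9.5, 39.4, 0], [0, 0, 0.13], 1],
  [[11, 43.2, 0], [0, 0, 0.13], 1],
  [[12.5, 47, 0], [0, 0, 0.13], 1],
  [[12.8, 49.1, 0], [0, 0, 0.13], 1],
  [[12.8, 49.1, 0], [0, 0, 0.13], 1],
])

```text
clock: 13.42
tool_pos: [0.5819, 0.2146, 0.2469]
tcp_rot: [[0.011, 1.0, -0.0], [1.0, -0.011, 0.001], [0.001, -0.0, -1.0]]
ft_force: [-0.2, -0.0, 0.2]
finger_gap: 0.0857
finger_force: 0.0
```

```bash
python3 w.py w5
python3 - <<'E'
from h import *
for n in("top","scene"): cv2.imwrite(f"pics/{n}3.png",bot.grab_frame(n)[:,:,::-1])
T=cv2.imread("pics/top3.png");S=cv2.imread("pics/scene3.png")
a=cv2.resize(T[180:280,270:450],(468,260),interpolation=2);b=cv2.resize(S[130:230,240:368],(332,260),interpolation=2)
W=cv2.imread("pics/w5.png")[80:420]
cv2.imwrite("pics/c3.png",np.vstack([np.hstack([a,b]),cv2.copyMakeBorder(W,0,0,0,240,0)]))
E
```

```text
13.4167 [0.5819 0.2146 0.2469] -0.6 [-0.     0.001 -1.   ] 0.08570556367454799
```

View pics/c3.png

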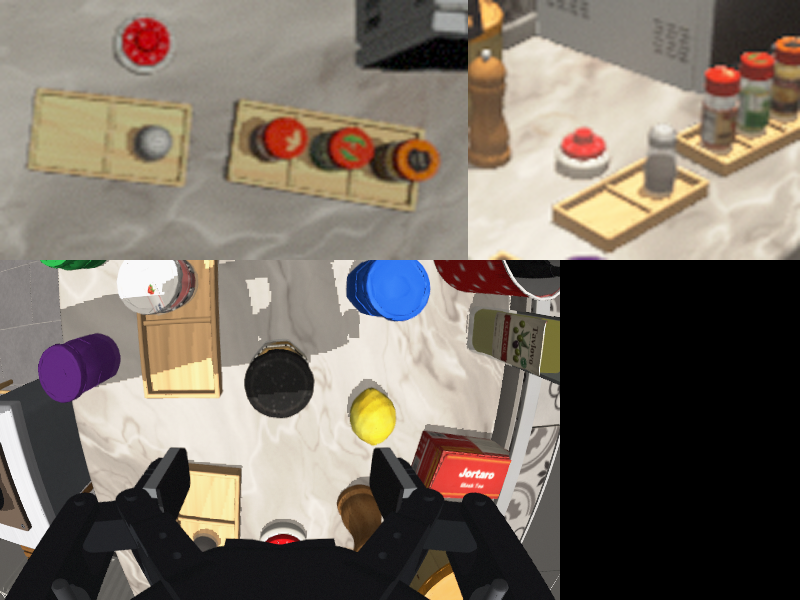

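All three spice jars stand upright in a row. The wrist view shows the honey lid at w5 (279,202) and the near end of the jam tray at about (143..219,217). I'll refine both.

Run:
```python
from h import *
W=cv2.imread("pics/w5.png")
u,h,n=blob(W,(235,325,155,245),lambda h,s,v:v<75); print(u,n,cv2.boundingRect(h))
print(tri([wray("w5",u),ray("top",(235.7,192.3)),ray("scene",(226.2,202.7))]), plane(wray("w5",u),.087))
m,h,n=blob(W,(130,228,110,228),lambda h,s,v:(h>12)&(h<32)&(s>60)&(v>60)); b=cv2.approxPolyDP(h,4,True)[:,0]; print(b.tolist())
for q in b.astype(float): print(q,plane(wray("w5",q),.022).round(4))
```

```text
[278.94000805 202.56390641] 3727 (245, 169, 69, 69)
(array([0.58092178, 0.21128848, 0.08798378]), [np.float64(2.104507062453084), np.float64(0.48187533195055177), np.float64(1.8366599762464213)]) [0.58158146 0.21309213 0.087     ]
[[219, 217], [145, 217], [137, 133], [194, 110], [217, 110]]
[219. 217.] [0.5128 0.1793 0.022 ]
[145. 217.] [0.421  0.1799 0.022 ]
[137. 133.] [0.4211 0.2798 0.022 ]
[194. 110.] [0.4906 0.3005 0.022 ]
[217. 110.] [0.5161 0.2991 0.022 ]
```

>>> play_rows([
  [[0, 0.1, -4], [0, 0, 0], 1],
  [[0, 0.1, -8], [0, 0, 0], 1],
  [[0, 0.1, -12], [0, 0, 0], 1],
  [[0, 0.1, -15], [0, 0, 0], 1],
  [[0, 0.1, -17.5], [0, 0, 0], 1],
  [[0, 0.1, -17.5], [0, 0, 0], 1],
  [[0, 0.1, -17.5], [0, 0, 0], 1],
  [[0, 0.1, -17.5], [0, 0, 0], -1],
  [[0, 0.1, -17.5], [0, 0, 0], -1],
  [[0, 0.1, -17.5], [0, 0, 0], -1],
  [[0, 0.1, -17.5], [0, 0, 0], -1],
  [[0, 0.1, -17.5], [0, 0, 0], -1],
  [[0, 0.1, -17.5], [0, 0, 0], -1],
  [[0, 0.1, -17.5], [0, 0, 0], -1],
], newtons=50)

```text
clock: 14.73
tool_pos: [0.5836, 0.2119, 0.0759]
tcp_rot: [[0.015, 1.0, 0.005], [1.0, -0.015, 0.001], [0.001, 0.005, -1.0]]
ft_force: [-1.4, -0.3, 6.5]
finger_gap: 0.0616
finger_force: 53.7
```

>>> play_rows([
  [[0, 0, 4], [0, 0, 0], -1],
  [[0, 0, 8], [0, 0, 0], -1],
  [[-2, 0.3, 10], [0, 0, 0], -1],
  [[-6, 0.8, 10], [0, 0, 0], -1],
  [[-9.5, 1.3, 10], [0, 0, 0], -1],
  [[-11.4, 1.5, 10], [0, 0, 0], -1],
  [[-11.4, 1.5, 10], [0, 0, 0], -1],
  [[-11.4, 1.5, 6.5], [0, 0, 0], -1],
  [[-11.4, 1.5, 3.5], [0, 0, 0], -1],
  [[-11.4, 1.5, 2], [0, 0, 0], -1],
  [[-11.4, 1.5, 1.5], [0, 0, 0], -1],
  [[-11.4, 1.5, 1.3], [0, 0, 0], -1],
  [[-11.4, 1.5, 1.3], [0, 0, 0], -1],
])

```text
clock: 15.82
tool_pos: [0.4687, 0.2267, 0.086]
tcp_rot: [[0.015, 1.0, 0.002], [1.0, -0.015, 0.0], [0.0, 0.002, -1.0]]
ft_force: [0.5, -0.6, -2.5]
finger_gap: 0.0618
finger_force: 56.1
```

>>> play_rows([
  [[0, 0, -0.25], [0, 0, 0], -1],
  [[0, 0, -0.25], [0, 0, 0], -1],
  [[0, 0, -0.25], [0, 0, 0], 0.7],
  [[0, 0, -0.25], [0, 0, 0], 1],
  [[0, 0, -0.25], [0, 0, 0], 1],
  [[0, 0, -0.25], [0, 0, 0], 1],
  [[0, 0, 4], [0, 0, 0], 1],
  [[0, 0, 8], [0, 0, 0], 1],
  [[0, 0, 12], [0, 0, 0], 1],
  [[0, 0, 16], [0, 0, 0], 1],
  [[0, -2, 20], [0, 0, 0], 1],
  [[2, -5, 22], [0, 0, 0], 1],
  [[4.5, -8, 22], [0, 0, -0.07], 1],
  [[7, -11, 22], [0, 0, -0.07], 1],
  [[9.5, -14, 22], [0, 0, -0.07], 1],
  [[11.2, -16.5, 22], [0, 0, -0.07], 1],
  [[11.2, -16.5, 22], [0, 0, -0.07], 1],
  [[11.2, -16.5, 22], [0, 0, -0.07], 1],
])

```text
clock: 17.32
tool_pos: [0.5802, 0.0602, 0.3051]
tcp_rot: [[0.088, 0.996, -0.001], [0.996, -0.088, 0.0], [0.0, -0.001, -1.0]]
ft_force: [0.1, 0.9, 0.2]
finger_gap: 0.0852
finger_force: 0.0
```

```bash
python3 w.py w6
python3 - <<'E'
from h import *
for n in("top","scene"): cv2.imwrite(f"pics/{n}4.png",bot.grab_frame(n)[:,:,::-1])
T=cv2.imread("pics/top4.png");S=cv2.imread("pics/scene4.png")
a=cv2.resize(T[180:280,170:350],(468,260),interpolation=2);b=cv2.resize(S[110:280,190:340],(332,340),interpolation=2)
W=cv2.imread("pics/w6.png")[:340]
W=cv2.resize(W,None,fx=1,fy=1)
c=np.zeros((600,800,3),np.uint8); c[:260,:468]=a; c[:340,468:]=b; c[260:,:468]=W[:,92:]
cv2.imwrite("pics/c4.png",c)
E
```

```text
17.3167 [0.5802 0.0602 0.3051] -5.03 [-0.001  0.    -1.   ] 0.08521204669919279
```

View pics/c4.png

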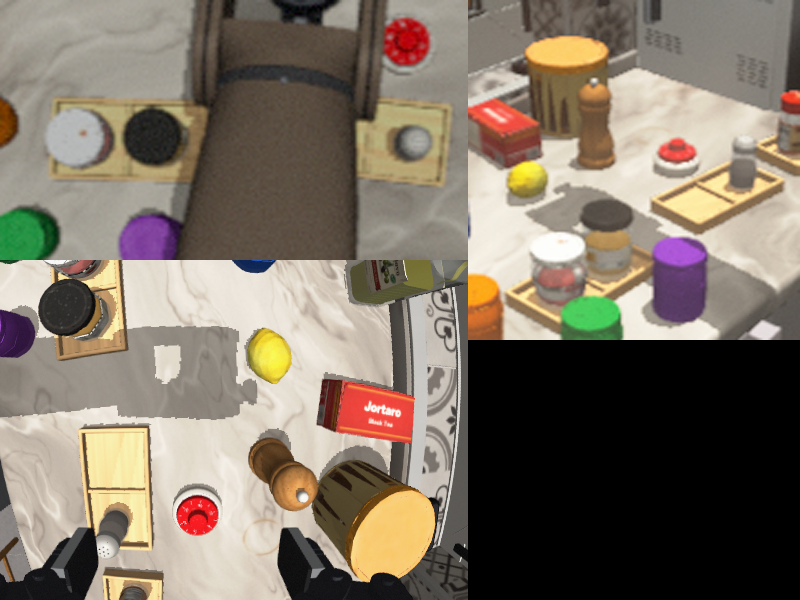

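Honey stands upright in the cell beside the jam. The wrist view shows the mill knob at w6 (395,235), the canister lid centre at (483,272) and pepper tray corners at (171,170) and (241,164).

Run:
```python
from h import *
def rep(n,rs): p,r=tri(rs); print(n,p.round(4),np.round(r,1))
rep("knob",[wray("w6",(395,235)),wray("w0",(450,241)),ray("top",(307,150)),ray("scene",(246,151.5))])
rep("can",[wray("w6",(483,272)),ray("top",(333.5,104.5))])
e=plane(wray("w6",(440,262)),.17); print("can edge ",e)
print("can rim left at lid", [plane(ray("top",q),.19).round(3) for q in [(310.5,104.5),(333.5,127),(317,121)]])
W=cv2.imread("pics/w6.png"); c=[]
for q in [(171,170),(241,164)]: c.append(plane(wray("w6",q),.022)[:2]); print(q,c[-1].round(4))
m=sum(c)/2; print("cell",m-.046*np.array([np.sin(np.radians(5)),np.cos(np.radians(5))]))
```

```text
knob [0.6907 0.0141 0.1426] [1.4 0.3 1.1 1.7]
can [ 0.8302 -0.0602  0.1144] [1.7 1.7]
can edge  [ 0.73000734 -0.00635829  0.17      ]
can rim left at lid [array([0.801, 0.008, 0.19 ]), array([ 0.741, -0.052,  0.19 ]), array([ 0.756, -0.009,  0.19 ])]
(171, 170) [0.4392 0.0823]
(241, 164) [0.533 0.08 ]
cell [0.4820962  0.03533619]
```

>>> play_rows([
  [[4, -1.7, 0], [0, 0, 0], 1],
  [[7.5, -3.2, 0], [0, 0, 0], 1],
  [[11.1, -4.7, 0], [0, 0, 0], 1],
  [[11.1, -4.7, 0], [0, 0, 0], 1],
  [[11.1, -4.7, -4], [0, 0, 0], 1],
  [[11.1, -4.7, -8], [0, 0, 0], 1],
  [[11.1, -4.7, -12], [0, 0, 0], 1],
  [[11.1, -4.7, -15], [0, 0, 0], 1],
  [[11.1, -4.7, -18], [0, 0, 0], 1],
  [[11.1, -4.7, -18], [0, 0, 0], 1],
  [[11.1, -4.7, -18], [0, 0, 0], 1],
  [[11.1, -4.7, -18], [0, 0, 0], -1],
  [[11.1, -4.7, -18], [0, 0, 0], -1],
  [[11.1, -4.7, -18], [0, 0, 0], -1],
  [[11.1, -4.7, -18], [0, 0, 0], -1],
  [[11.1, -4.7, -18], [0, 0, 0], -1],
  [[11.1, -4.7, -18], [0, 0, 0], -1],
  [[11.1, -4.7, -18], [0, 0, 0], -1],
])

```text
clock: 18.97
tool_pos: [0.6925, 0.0143, 0.1293]
tcp_rot: [[0.085, 0.996, 0.006], [0.996, -0.085, -0.001], [-0.0, 0.006, -1.0]]
ft_force: [-0.6, -0.6, 6.5]
finger_gap: 0.0464
finger_force: 51.3
```

The grip sits a little high on the head, at 0.129 against about 0.122. I'm regripping lower.

>>> play_rows([
  [[0, 0, 0], [0, 0, 0], 1],
  [[0, 0, 0], [0, 0, 0], 1],
  [[0, 0, 0], [0, 0, 0], 1],
  [[0, 0, 0], [0, 0, 0], 1],
  [[0, 0, -0.8], [0, 0, 0], 1],
  [[0, 0, -0.8], [0, 0, 0], 1],
  [[0, 0, -0.8], [0, 0, 0], -1],
  [[0, 0, -0.8], [0, 0, 0], -1],
  [[0, 0, -0.8], [0, 0, 0], -1],
  [[0, 0, -0.8], [0, 0, 0], -1],
  [[0, 0, -0.8], [0, 0, 0], -1],
  [[0, 0, -0.8], [0, 0, 0], -1],
  [[0, 0, -0.8], [0, 0, 0], -1],
  [[0, 0, -0.8], [0, 0, 0], -1],
])

```text
clock: 20.13
tool_pos: [0.6909, 0.0145, 0.1177]
tcp_rot: [[0.085, 0.996, 0.001], [0.996, -0.085, -0.0], [-0.0, 0.001, -1.0]]
ft_force: [0.2, 0.1, 1.1]
finger_gap: 0.0463
finger_force: 51.4
```

>>> play_rows([
  [[0, 0, 3], [0, 0, 0], -1],
  [[0, 0, 6], [0, 0, 0], -1],
  [[0, 0.3, 9], [0, 0, 0], -1],
  [[-3, 0.5, 9], [0, 0, 0], -1],
  [[-6.5, 0.8, 9], [0, 0, 0], -1],
  [[-10, 1.2, 9], [0, 0, 0], -1],
  [[-13.5, 1.5, 9], [0, 0, 0], -1],
  [[-17, 1.8, 9], [0, 0, 0], -1],
  [[-19.8, 2, 9], [0, 0, 0], -1],
  [[-20.9, 2, 9], [0, 0, 0], -1],
  [[-20.9, 2, 9], [0, 0, 0], -1],
  [[-20.9, 2, 5.5], [0, 0, 0], -1],
  [[-20.9, 2, 3], [0, 0, 0], -1],
  [[-20.9, 2, 1.8], [0, 0, 0], -1],
  [[-20.9, 2, 1.3], [0, 0, 0], -1],
  [[-20.9, 2, 1.3], [0, 0, 0], -1],
  [[-20.9, 2, 1.3], [0, 0, 0], -1],
])

```text
clock: 21.55
tool_pos: [0.4825, 0.0344, 0.1307]
tcp_rot: [[0.085, 0.996, 0.001], [0.996, -0.085, -0.0], [-0.0, 0.001, -1.0]]
ft_force: [0.8, -0.5, -2.6]
finger_gap: 0.0463
finger_force: 52.5
```

Run:
```python
from h import *
S=bot.grab_frame("scene")[:,:,::-1]; cv2.imwrite("pics/scene5.png",S)
cv2.imwrite("pics/c5.png",cv2.resize(S[110:260,200:390],(760,600),interpolation=2))
print(bot.get_obs()["tool_pos"])
```

```text
[0.48293141 0.03436712 0.13143713]
```

View pics/c5.png

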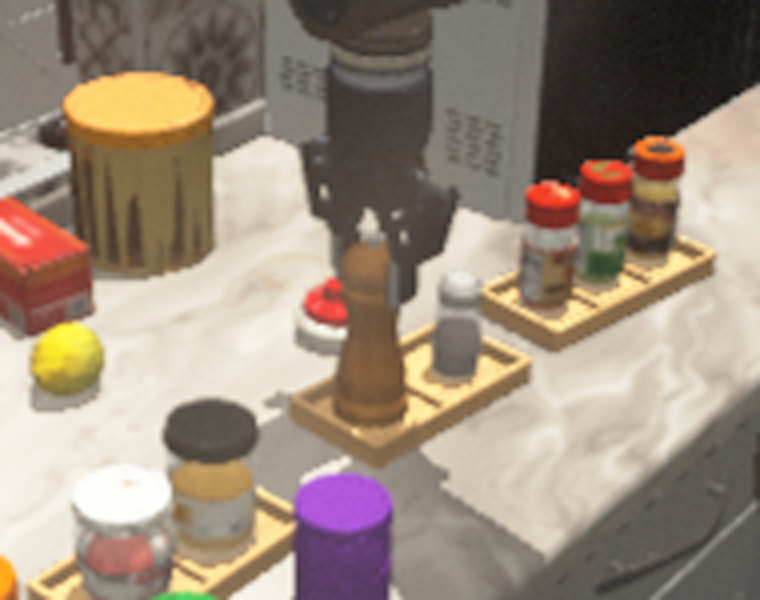

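The mill is centred over its cell, about 5 mm above the floor.

>>> play_rows([
  [[0, 0, -0.3], [0, 0, 0], -1],
  [[0, 0, -0.5], [0, 0, 0], -1],
  [[0, 0, -0.6], [0, 0, 0], -1],
  [[0, 0, -0.6], [0, 0, 0], -1],
  [[0, 0, -0.6], [0, 0, 0], -1],
])

```text
clock: 22.02
tool_pos: [0.4825, 0.0344, 0.1256]
tcp_rot: [[0.085, 0.996, 0.002], [0.996, -0.085, -0.0], [-0.0, 0.002, -1.0]]
ft_force: [-1.2, -0.5, 4.7]
finger_gap: 0.0462
finger_force: 53.3
```

Contact is at the expected height. I'm releasing and backing straight up, then sideways so the cameras see the trays.

>>> play_rows([
  [[0, 0, 0], [0, 0, 0], 0.4],
  [[0, 0, 0], [0, 0, 0], 1],
  [[0, 0, 0], [0, 0, 0], 1],
  [[0, 0, 0], [0, 0, 0], 1],
  [[0, 0, 0], [0, 0, 0], 1],
  [[0, 0, 4], [0, 0, 0], 1],
  [[0, 0, 8], [0, 0, 0], 1],
  [[0, 0, 12], [0, 0, 0], 1],
  [[0, -3, 14], [0, 0, 0], 1],
  [[0, -7, 14], [0, 0, 0], 1],
  [[0, -11, 14], [0, 0, 0], 1],
  [[0, -14, 14], [0, 0, 0], 1],
  [[0, -14, 14], [0, 0, 0], 1],
  [[0, -14, 14], [0, 0, 0], 1],
])

```text
clock: 23.18
tool_pos: [0.4815, -0.1067, 0.2641]
tcp_rot: [[0.088, 0.996, -0.0], [0.996, -0.088, 0.001], [0.001, -0.0, -1.0]]
ft_force: [0.7, -0.1, 1.3]
finger_gap: 0.0854
finger_force: 0.0
```

```bash
python3 w.py w7
python3 - <<'E'
from h import *
for n in("top","scene"): cv2.imwrite(f"pics/{n}6.png",bot.grab_frame(n)[:,:,::-1])
T=cv2.imread("pics/top6.png");S=cv2.imread("pics/scene6.png");W=cv2.imread("pics/w7.png")
c=np.zeros((600,800,3),np.uint8)
c[:300,:400]=cv2.resize(T[130:280,170:370],(400,300),interpolation=2); c[:300,400:]=cv2.resize(S[130:280,195:395],(400,300),interpolation=2); c[300:,:560]=W[:300]
cv2.imwrite("pics/c6.png",c)
E
```

```text
23.1833 [ 0.4815 -0.1067  0.2641] -5.06 [-0.     0.001 -1.   ] 0.08542117336618504
```

View pics/c6.png

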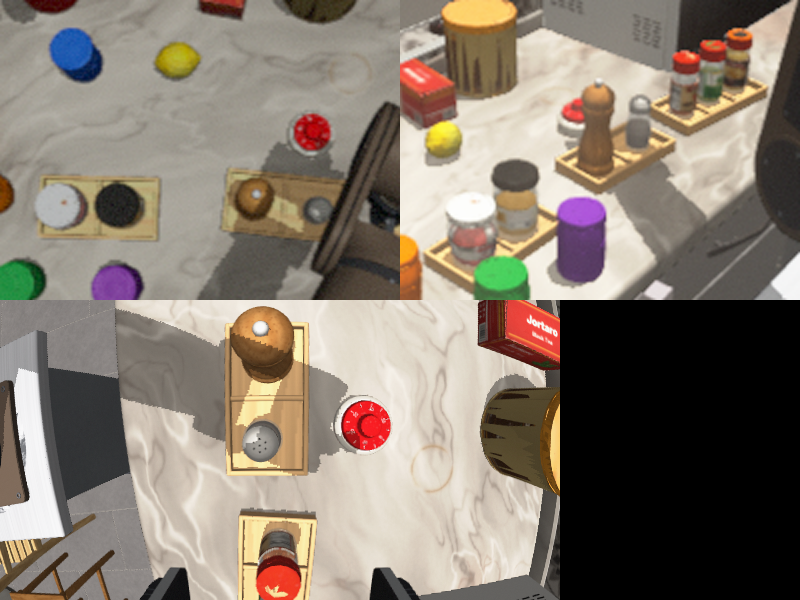

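Everything stands upright in its cell, and the lemon and timer haven't moved. One last numeric check of the lid heights, then I hand in if it passes.

Run:
```python
from h import *
T=cv2.imread("pics/top4.png");S=cv2.imread("pics/scene4.png")
u,h,n=blob(T,(215,245,218,246),lambda h,s,v:v<70); w,h2,n2=blob(S,(240,266,196,216),lambda h,s,v:(v<105)&(s<110))
p,r=tri([ray("top",u),ray("scene",w)]); print("honey",p.round(4),np.round(r,1),n,n2)
T=cv2.imread("pics/top3.png");S=cv2.imread("pics/scene3.png")
ora=lambda h,s,v:((h<18)|(h>170))&(s>140)&(v>60)
for k,a,b in [("a",(368,390,222,244),(330,346,154,168)),("b",(418,442,228,252),(354,370,143,153))]:
    u,h,n=blob(T,a,ora); w,h2,n2=blob(S,b,ora); p,r=tri([ray("top",u),ray("scene",w)]); print(k,p.round(4),np.round(r,1),n,n2)
if abs(p[2]-.107)<.02: bot.close_job(); print("handed in")
```

```text
honey [0.4673 0.2233 0.1096] [0.2 0.2] 377 100
a [ 0.4722 -0.1889  0.106 ] [2.7 2.7] 216 125
b [ 0.4558 -0.3193  0.109 ] [0.8 0.8] 182 93
the job is handed in; nothing more can be done
handed in
```

The job is handed in at about 23 s: both spice jars, the honey and the salt mill stand upright beside their partners, checked in the pictures; the honey's lid-height reading was about 15 mm high (0.110 m against 0.095 m) from a partly cut-off lid and I did not re-measure it.

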